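# Put the paint jar away and click the paint box shut

### The job

Stand the small paint jar that was left out on the bench in the empty well of the open paint box, swing the lid over, and press its free edge down until the spring catch clicks and the lid stays shut. The lid is thin, brittle plastic that cracks above 30 N and springs up again if let go too soon, so feel for the click and press no harder than needed. Leave everything else on the bench where it is.

Things in the scene. Friction and masses are not known exactly. Their poses are not given: they have to be found in the camera images.
- jar: the loose paint jar: upright cylinder 44 mm in diameter, 40 mm tall, white with a black 13 mm cap, 60 to 125 g, standing on the bench on the robot's right. Origin: centre of its underside, z up. Two identical jars already stand in the paint box.
- paintbox: grey plastic paint box, fixed to the bench, 130 mm (x) by 200 mm (y), rim 50 mm high, walls 4 mm. Origin: centre of its underside; x points from the catch side (front, towards the robot) to the hinge side, z up. Inside, in a row along y, are three 50 mm wells at y = -50, 0, +50 mm, x = -10 mm, with ribs up to 11 mm above the bench; two hold jars (tops 44 mm above the bench).
- well: centre of the floor of the empty well (a flat cork disc of 40 mm on it), 4 mm above the bench; it may be any of the three.
- lid (a joint): lid angle, rad: 0 level, growing as it opens; 1.7 to 1.85 (just past upright) at the start, where it stays. Its hinge is sprung (1 to 2 N at the free edge): let go before the click, the lid springs up again to about 0.9. The strip with catch and lid rests is set up to 7.5 mm higher or lower on each box; no reading shows it, it must be felt. Clicked, the lid rests at -0.06 to +0.07.
- lid_edge (a point): point on the lid's outer face, midway along its free edge, 17 mm in from it, 125 mm from the hinge line: where to press. Axes: x from free edge to hinge, z out of the outer face. Pressed down here, the catch resists over some 5 mm with a force rising to some 7 to 17 N, which drops at the click; 2 to 3 mm lower the lid stops hard on its rests. Nearer the hinge it takes more force.
- lid_hinge (a point): middle of the hinge line, 65 mm behind the box's centre (its +x), 58 mm above the bench, axis along the box's y, level with the lid's underside; the outer face lies 6 mm from it. The lid is a plate 142 by 212 mm, 6 mm thick; its 13 mm deep side skirts close outside the box walls, and a tongue 26 mm wide, 13 mm deep under its free edge catches below the spring nose on the front wall.
- water_mug: bystander: white mug, 76 mm wide, 90 mm tall, left of the box; origin under its centre.
- ink_bottle: bystander: amber bottle 42 mm wide, 85 mm tall, at the right, beyond the jar; origin under its centre.
- phone_case: bystander: flat black phone case 150 x 74 x 10 mm, at the right; origin under its centre.
- brush: bystander: brush 190 mm long, lying between robot and box; origin near its middle.
- palette_knife: bystander: palette knife 200 mm long, lying at the left; origin near its middle.
- clip: bystander: black bulldog clip 65 mm long, 14 mm tall, at the right, near; origin under its centre.
Things that resemble listed ones, but are neither listed nor needed, are in the scene too. What is shaped like the jar but brown is not meant.

How it is judged (in metres and radians):
On the way, in this order (a step that is already met when the one before it is completed fails the run):
1. the jar stands in the empty well, the lid still open (horizontal distance between jar and well below 0.01 m and z of jar in the frame of paintbox below 0.012 m and angle between jar's own z axis and vertical below 0.15 rad and value of joint lid above 1 rad and contact force between the fingers and jar below 0.1 N), for 0.2 s.
2. the lid is swung over, down to the catch (value of joint lid below 0.2 rad), for 0.1 s.
At the end, for the whole second after the job is handed in: The jar stands upright (within 0.15 rad) on the floor of the formerly empty well, within 10 mm of its centre and at rest, and the lid stays clicked under its catch by itself (lid angle under 0.08 rad) with the robot clear (horizontal distance between jar and well below 0.01 m and z of jar in the frame of paintbox below 0.012 m and angle between jar's own z axis and vertical below 0.15 rad and value of joint lid below 0.08 rad and linear speed of jar below 0.02 m/s); the robot touches nothing.
It fails at once if the fingers press or strike the paint box or its lid with more than 30 N (contact force between the fingers and paintbox above 30 N).
It fails at once if a bystander on the bench is moved by more than 25 mm (distance of any of water_mug, ink_bottle, phone_case, brush, palette_knife, clip from where it was at the start of the episode above 0.025 m).
It also fails if it takes over 64 s, if anything falls off the work surface, if the arm or the gripper's body presses on something with over 40 N, if the wrist force passes 120 N, or if a joint passes its speed limit or range.

### The arm

A 6-joint arm with a two-finger parallel gripper is mounted at the origin on the work surface. World frame = base frame: x ahead of the robot, y to its left, z up, the work surface at z = 0. Lengths are in mm, angles in rad, forces in N, time in s.
With the tool pointing down it reaches from about 375 to 900 mm from the base axis. Payload 3.1 kg.
Tool frame: the origin (TCP) lies at the very end of the fingers, on their centre line; the grasp point (between the pads) lies 19 mm behind it; z points along the fingers, y is the line along which they close (so a half turn about z gives the same grasp; the last joint's range is limited). The gripper opens to 87 mm and grips with 3 to 60 N. Pads are 19 mm wide; open, the fingers measure 117 mm over their backs; the gripper's body (75 mm by 190 mm) begins 51 mm behind the grasp point.
Start: joints at [1.103, 0.527, 1.433, -0, 1.181, -0.178], TCP at [178.559, 598.927, 201.448] pointing down, gripper open.
Joint ranges: [-3.08, 3.08], [-0.75, 2.2], [0.22, 2.44], [-1.43, 4.57], [0, 2.65], [-2.85, 2.85]. Speed limits (rad/s): [2.79, 2.79, 3.14, 3.14, 3.14, 3.14].

### API

Orientations are given as [roll, pitch, yaw] about the fixed x, y, z axes, in that order (R = Rz(yaw) Ry(pitch) Rx(roll)).
In Python, from cell import arm, viewer, workorder gives the robot as it stands.
- The arm moves only by the tool send_rows, never from a script. Its argument "targets" is a list of rows, each a list of 3 entries, a list of its own where there are three numbers: the opening, from 0 (shut) to 1 (fully open), then the shift along the tool's x, y, z in units of 30 cm (1.0 is 30 cm), then the turn about the tool's z in units of pi/4 rad (1.0 is pi/4 rad). A call has 1 to 5 rows; each row is the pose to reach, as a shift and turn from the pose commanded when the call began, along the tool's axes at that moment; what a row does not reach only later rows make up. A row lasts 1/12 s, in which the tool goes at most 41.7 mm and 7.16 degrees, less where a joint would pass 70% of its speed; a pose out of reach is approached as far as the arm can. A call with a number of a shift or a turn outside -1 to 1 is refused whole. A call with a gripper value outside its range is refused whole. The fingers move at their own pace and stop on an object; "force" is the grip in N (left out, the last holds). Time passes only in rows, so rows that repeat a pose let the fingers close. It gives the time, the measured TCP pose, the force, the opening and the grip force at its end, in the units of the state.
- arm.read_state(): the state, without advancing time (a new reading comes with each control period).
- viewer.grab_frame(name): name is "scene" or "top" or "wrist"; returns a dict with "image" (480x640x3 uint8, blue, green, red), "fx", "fy", "cx", "cy" (pixels), "k1" (the pictures are not rectified: a ray, as slopes to the right and down, at radius r is drawn at 1 + k1 r^2 times it, then the intrinsics apply), "T" (4x4, takes a point from camera to world coordinates); the wrist camera has in their place "T_tool_cam" (4x4, takes a point from camera to tool coordinates, whose origin is the TCP and whose axes are the flange's). Camera axes: x right, y up, looking along -z (the intrinsics and any distortion apply to the point x, -y, -z); pixel columns grow to the right and rows downward; lengths in mm; the calibration is good to about 2 mm. A picture is of the moment at which its call begins: read the wrist's pose just before it. There is no depth.
- workorder.finish_job(): hands the job in; it is judged then, once.
The state is a dict: "time_s": time; "joint_positions": joint angles; "dq": joint speeds; "joint_efforts": joint torques, N m; "tool_pos": TCP position; "ee_rot": TCP orientation; "contact_force": force on the tool from outside, world axes, zero at the start; "torque": the same for the moment, N m; "gripper_width": finger opening in mm; "finger_force": force on a finger pad.
Only numpy, scipy, OpenCV 4.12 (cv2) and the standard library are available. Lean on these libraries where they do the work, as an engineer would, in place of code of your own. Each camera call takes 0.05 s, during which the arm holds its last target. There are 200 camera calls.

## Working session

There is one attempt and no reset: what is moved stays moved. The work goes in short steps, Python scripts to look and compute and a tool call to move; the robot and the scene stay as the last step left them, time stands still between calls to the robot, and variables do not carry over. Pictures are saved under pics/ and viewed, at most 10 in all, crops included, and the job is handed in when it is done.

Besides the shell and the picture viewer there is one more tool, called after ">>>" as name(argument=value, ...), one argument or row to a line, values as JSON. send_rows: Moves the arm, as the interface text tells. Its arguments: {"type":"object","properties":{"targets":{"type":"array"},"force":{"type":"number"}},"required":["targets"]}

```bash
mkdir -p pics; cat > h.py <<'E'
import numpy as np, cv2
from cell import arm, viewer, workorder
from scipy.spatial.transform import Rotation as R
def toolT():
    s=arm.read_state(); T=np.eye(4); T[:3,:3]=R.from_euler('xyz',s['ee_rot']).as_matrix(); T[:3,3]=s['tool_pos']; return T
def grab(name):
    T=toolT() if name=='wrist' else None
    f=viewer.grab_frame(name); f['T']=T@np.array(f['T_tool_cam']) if T is not None else np.array(f['T']); return f
def ray(f,u,v):
    k=f['k1']; K=np.array([[f['fx'],0,f['cx']],[0,f['fy'],f['cy']],[0,0,1]],float)
    p=cv2.undistortPoints(np.array([[[u,v]]],float),K,np.array([k,0,0,0],float))[0,0]
    d=f['T'][:3,:3]@np.array([p[0],-p[1],-1]); return f['T'][:3,3],d
def onz(f,u,v,z):
    o,d=ray(f,u,v); return o+d*(z-o[2])/d[2]
def proj(f,P):
    c=f['T'][:3,:3].T@(np.array(P,float)-f['T'][:3,3]); x,y=c[0]/-c[2],-c[1]/-c[2]; s=1+f['k1']*(x*x+y*y)
    return f['fx']*x*s+f['cx'],f['fy']*y*s+f['cy']
E
python3 - <<'E'
from h import *
for n in('scene','top'):
    f=grab(n); cv2.imwrite(f'pics/{n}0.png',np.array(f['image'])); print(n,f['fx'],f['k1'],f['T'].round(2).tolist())
s=arm.read_state(); print(s)
E
```

```text
scene 454.6531739362673 -0.05588316338940035 [[-0.14, -0.65, 0.75, 1226.36], [0.99, -0.08, 0.12, 92.72], [-0.02, 0.75, 0.66, 713.77], [0.0, 0.0, 0.0, 1.0]]
top 437.15733054742356 -0.008075052393062963 [[0.03, 0.99, -0.14, 388.06], [-1.0, 0.02, -0.01, -3.22], [-0.01, 0.14, 0.99, 1003.69], [0.0, 0.0, 0.0, 1.0]]
{'time_s': 0.1, 'joint_positions': array([ 1.10250557e+00,  5.28372450e-01,  1.43377893e+00,  9.05306848e-06,
        1.18136668e+00, -1.78516148e-01]), 'dq': array([-0.00136868, -0.00214061, -0.00183841, -0.00047242, -0.00028952,
       -0.00030604]), 'joint_efforts': array([-3.66464310e-04, -4.40985739e+01, -1.77151376e+01,  6.34727580e-02,
        5.34591218e-02, -5.55180043e-05]), 'tool_pos': array([178.24674917, 598.32197395, 200.56845727]), 'ee_rot': array([-3.13969934e+00, -3.50128077e-04,  2.85181427e+00]), 'contact_force': array([ 0.58003899, -0.50788267, -0.06857259]), 'torque': array([ 0.05593624, -0.00142201,  0.00611773]), 'finger_force': 0.0, 'gripper_width': 86.97610926964428}
```

View pics/scene0.png

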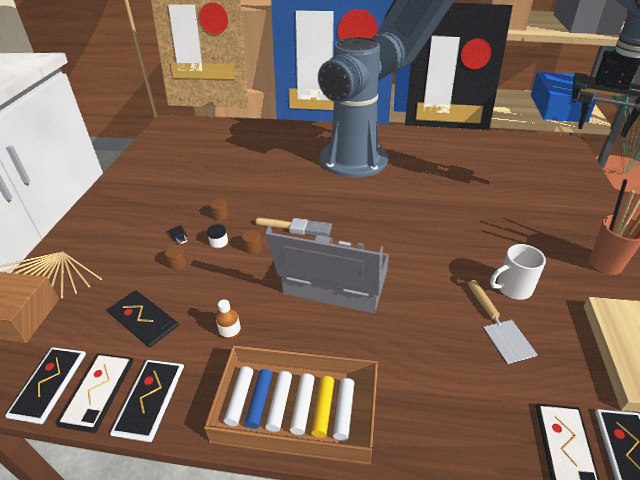

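View pics/top0.png

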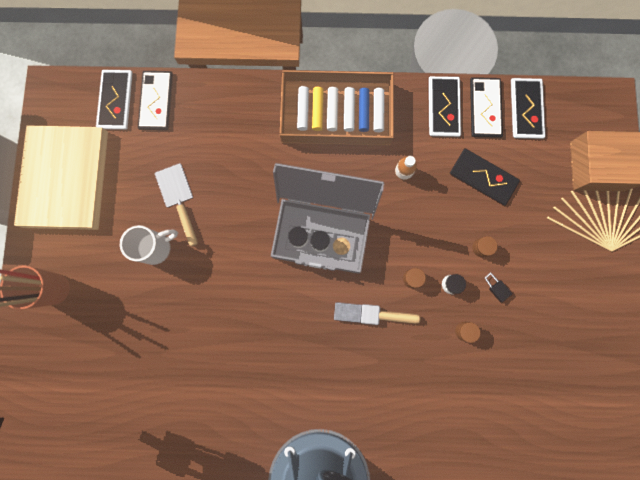

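The scene view shows the open box with its lid upright, and the white jar with the black cap near (217,236). The top view shows the loose jar at (454,284). The box jars are at (298,237) and (320,241), and the empty well with its cork at (343,246) is the rightmost. Brown decoys are at (416,278), (470,333) and (487,246), and the clip is at (498,288).

```bash
python3 - <<'E'
from h import *
t=grab('top'); im=np.array(t['image']); hsv=cv2.cvtColor(im,cv2.COLOR_BGR2HSV)
def comp(mask,u,v,r=22):
    m=np.zeros_like(mask); m[v-r:v+r,u-r:u+r]=mask[v-r:v+r,u-r:u+r]
    n,l,st,c=cv2.connectedComponentsWithStats(m); 
    return sorted([(int(st[i,4]),c[i].round(1).tolist(),st[i,:4].tolist()) for i in range(1,n) if st[i,4]>40],reverse=True)[:3]
dark=(im.max(2)<60).astype(np.uint8); 
for u,v in((454,284),(298,237),(320,241)): print(comp(dark,u,v,14))
ora=((hsv[...,1]>90)&(hsv[...,2]>110)&(hsv[...,0]<25)).astype(np.uint8); print('cork',comp(ora,343,246,13))
white=((hsv[...,1]<40)&(hsv[...,2]>150)).astype(np.uint8); print('white',comp(white,454,284,18))
J=onz(t,454,284,40);print('jar',J)
a=onz(t,298,237,44);b=onz(t,320,241,44);c=onz(t,343,246,4);print(a,b,c,np.linalg.norm(a-b),a+2*(b-a))
crop=cv2.resize(im[150:350,260:520],(780,600),interpolation=cv2.INTER_CUBIC); cv2.imwrite('pics/c1.png',crop)
E
```

```text
[]
[]
[]
cork [(203, [341.2, 245.7], [334, 238, 16, 16])]
white [(63, [444.8, 284.4], [442, 276, 8, 18])]
jar [ 431.4253111  -286.54627394   40.        ]
[526.59021939  58.6784728   44.        ] [518.82889814   9.63551436  44.        ] [513.95436533 -43.10225401   4.        ] 49.65329677446709 [511.06757689 -39.40744409  44.        ]
```

View pics/c1.png

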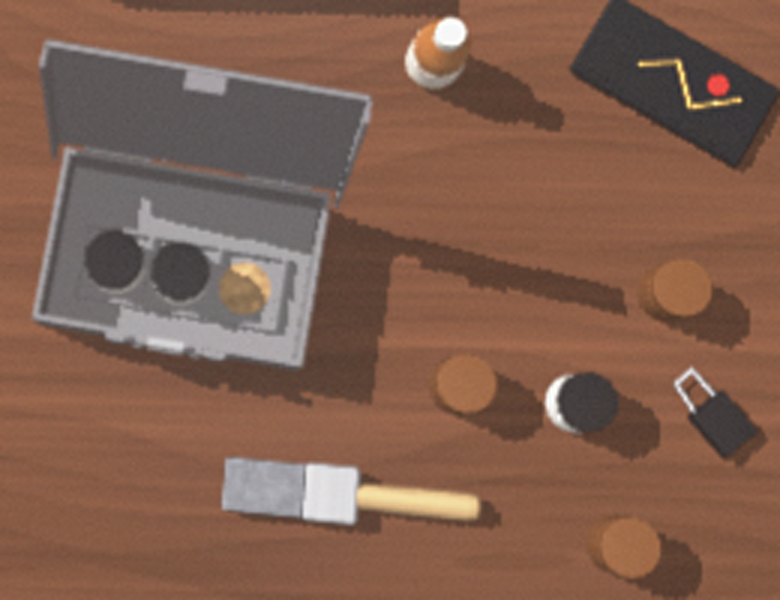

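The crop (3x) shows the cap centres at (114,259) and (181,271), the cork at (245,288), and the loose jar's cap at (588,402). The rim corners are at (36,320), (303,365), (328,198) and (70,150).

```bash
python3 - <<'E'
from h import *
t=grab('top')
p=lambda u,v,z: onz(t,260+u/3,150+v/3,z)[:2]
FL,FR,BR,BL=[p(*q,50) for q in((36,320),(303,365),(328,198),(70,150))]
print('corners',FL,FR,BR,BL,'sizes',*[np.linalg.norm(d).round() for d in(FL-FR,FR-BR,BR-BL,BL-FL)])
C=(FL+FR+BR+BL)/4; y=(FL-FR)+(BL-BR); yaw=np.arctan2(-y[0],y[1]); print('C',C,'yaw',yaw)
a,b=p(114,259,44),p(181,271,44); d=a-b; print('jars',a,b,np.linalg.norm(d),'yaw',np.arctan2(-d[0],d[1]))
Rz=R.from_euler('z',yaw).as_matrix()[:2,:2]
for yy in(50,0,-50): print('well',yy,C+Rz@[-10,yy])
print('cork',p(245,288,4),'jar',p(588,402,40))
s=grab('scene')
o1,d1=ray(s,217,231); print('jar scene z40',onz(s,217,231,40))
E
```

```text
corners [480.77485746 113.88386286] [452.75463242 -81.53482267] [576.64046528 -98.4012126 ] [608.3476373   93.76913525] sizes 197.0 125.0 195.0 129.0
C [529.62939812   6.92924071] yaw -0.15289711186784055
jars [528.08492081  58.72741644] [520.33766175   8.93548844] 50.39103210917456 yaw -0.15435501400896712
well 50 [527.3611623   57.86896103]
well 0 [519.74605822   8.45226153]
well -50 [512.13095413 -40.96443798]
cork [513.87901473 -40.03214669] jar [ 431.53304552 -290.92955053]
jar scene z40 [ 437.23571179 -285.44458985   40.        ]
```

>>> send_rows(
  targets=[
    [1, [-0.41, -0.54, -0.06], 0],
    [1, [-0.41, -0.54, -0.06], 0],
    [1, [-0.41, -0.54, -0.06], 0],
    [1, [-0.41, -0.54, -0.06], 0],
    [1, [-0.41, -0.54, -0.06], 0],
  ],
)

```text
time_s: 0.67
tool_pos: [250.2, 406.3, 219.5]
ee_rot: [-3.141, 0.0, 2.852]
contact_force: [1.2, -0.7, -0.9]
gripper_width: 87.1
finger_force: 0.0
```

>>> send_rows(
  targets=[
    [1, [-0.41, -0.54, -0.06], 0],
    [1, [-0.41, -0.54, -0.06], 0],
    [1, [-0.41, -0.54, -0.06], 0],
    [1, [-0.41, -0.54, -0.06], 0],
    [1, [-0.41, -0.54, -0.06], 0],
  ],
)

```text
time_s: 1.08
tool_pos: [322.0, 216.1, 237.8]
ee_rot: [3.141, 0.001, 2.852]
contact_force: [0.4, 0.2, 0.5]
gripper_width: 86.9
finger_force: 0.0
```

>>> send_rows(
  targets=[
    [1, [-0.41, -0.54, -0.06], 0],
    [1, [-0.41, -0.54, -0.06], 0],
    [1, [-0.41, -0.54, -0.06], 0],
    [1, [-0.41, -0.54, -0.06], 0],
    [1, [-0.41, -0.54, -0.06], 0],
  ],
)

```text
time_s: 1.5
tool_pos: [393.9, 25.3, 256.0]
ee_rot: [3.142, 0.001, 2.851]
contact_force: [1.1, -0.2, -0.1]
gripper_width: 87.0
finger_force: 0.0
```

```bash
python3 - <<'E'
from h import *
w=grab('wrist'); t=grab('top'); s=grab('scene')
a=np.array(w['image']); b=np.array(t['image'])[130:430,200:600]; c=np.array(s['image'])[60:360,200:600]
o=np.vstack([np.hstack([cv2.resize(a,(400,300)),b]),np.hstack([c,np.zeros_like(c)])])
cv2.imwrite('pics/c2.png',o); print(w['T'].round(2).tolist())
E
```

```text
[[0.28, -0.92, -0.26, 321.79], [0.96, 0.27, 0.08, 46.23], [0.0, -0.28, 0.96, 438.57], [0.0, 0.0, 0.0, 1.0]]
```

View pics/c2.png

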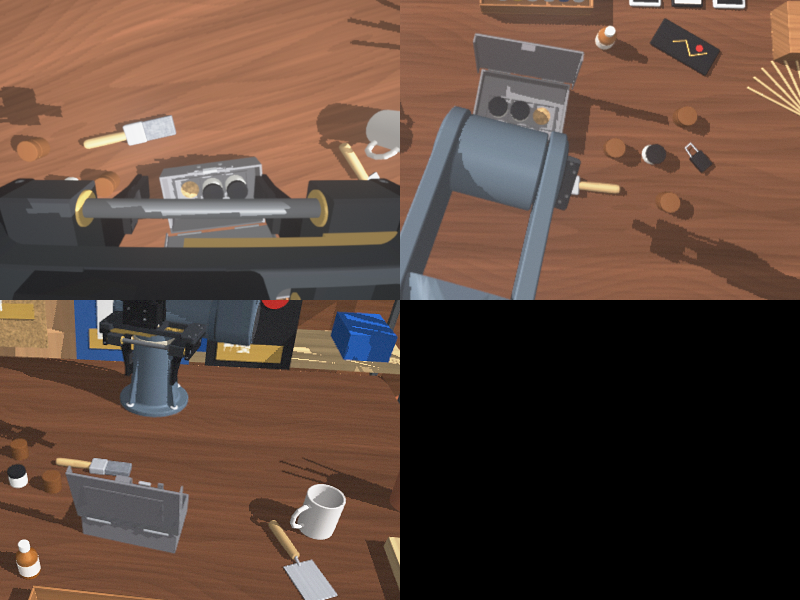

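The top crop shows the arm over the brush, with the gripper body long along its closing axis. The jar is at about (653,154) of the composite, and the box jars and the cork well are visible in the wrist view. Because of the open lid, I'll have to grip high on the cap with the fingers closing along box y and release just above the neighbouring jars' tops.

```bash
cat >> h.py <<'E'
def capc(f,u,v,r=14,thr=75):
    im=np.array(f['image']); h=cv2.cvtColor(im,cv2.COLOR_BGR2HSV); m=((h[...,2]<thr)&(h[...,1]<75)).astype(np.uint8)
    w=np.zeros_like(m); w[v-r:v+r,u-r:u+r]=m[v-r:v+r,u-r:u+r]; w=cv2.morphologyEx(w,cv2.MORPH_OPEN,np.ones((3,3),np.uint8))
    cs=cv2.findContours(w,0,2)[0]; c=max(cs,key=cv2.contourArea); return cv2.minEnclosingCircle(c),cv2.contourArea(c),cv2.boundingRect(c)
E
python3 - <<'E'
from h import *
t=grab('top'); s=grab('scene')
for nm,f,u,v,z in(('jar',t,456,284,40),('bj1',t,298,236,44),('bj2',t,320,240,44),('jar_scene',s,217,232,40)):
    for thr in(70,85):
        try:
            (c,r),a,bb=capc(f,u,v,15,thr); bc=(bb[0]+bb[2]/2-.5,bb[1]+bb[3]/2-.5); print(nm,thr,np.round(c,1),round(r,1),a,bb,onz(f,*bc,z).round(1))
        except ValueError: print(nm,thr,'none', np.array(f['image'])[v,u])
E
```

```text
jar 70 [460. 286.] 6.7 46.0 (457, 280, 8, 13) [ 427.4 -300.7   40. ]
jar 85 [455.9 283.7] 9.7 264.5 (447, 275, 19, 19) [ 431.5 -290.9   40. ]
bj1 70 none [68 66 68]
bj1 85 [297.3 235.8] 9.6 251.0 (289, 227, 18, 19) [528.8  59.9  44. ]
bj2 70 [319.5 233. ] 3.6 14.0 (316, 232, 8, 3) [536.7  11.2  44. ]
bj2 85 [319.8 239.6] 9.5 254.0 (311, 231, 19, 19) [521.1   9.7  44. ]
jar_scene 70 [216.  230.7] 9.1 177.5 (207, 225, 19, 13) [ 437.5 -287.8   40. ]
jar_scene 85 [216.  230.7] 9.1 186.5 (207, 225, 19, 14) [ 439.3 -287.2   40. ]
```

```bash
cat >> h.py <<'E'
def go(x,y,z,yaw=None):
    T=toolT(); d=T[:3,:3].T@(np.array([x,y,z])-T[:3,3]); cy=arm.read_state()['ee_rot'][2]
    tr=0 if yaw is None else -((yaw-cy+np.pi)%(2*np.pi)-np.pi)/(np.pi/4)
    print('shift',(d/300).round(3),'turn',round(tr,3),'rows',(np.linalg.norm(d)/41.7).round(1))
E
python3 - <<'E'
from h import *
go(431.5,-291,90,2.988)
E
```

```text
shift [-0.43  -0.982  0.55 ] turn -0.175 rows 8.7
```

>>> send_rows(
  targets=[
    [0.75, [-0.21, -0.49, 0.13], -0.175],
    [0.75, [-0.21, -0.49, 0.13], -0.175],
    [0.75, [-0.21, -0.49, 0.13], -0.175],
    [0.75, [-0.21, -0.49, 0.13], -0.175],
    [0.75, [-0.21, -0.49, 0.13], -0.175],
  ],
)

```text
time_s: 2.17
tool_pos: [412.9, -134.8, 215.4]
ee_rot: [-3.139, 0.001, 2.988]
contact_force: [0.6, 0.5, 0.6]
gripper_width: 67.3
finger_force: 0.0
```

```bash
python3 -c "
from h import *
go(431.5,-291,90,2.988)"
```

```text
shift [-0.14  -0.504  0.419] turn 0.0 rows 4.8
```

>>> send_rows(
  targets=[
    [0.75, [-0.14, -0.505, 0.4], 0],
    [0.75, [-0.14, -0.505, 0.4], 0],
    [0.75, [-0.14, -0.505, 0.4], 0],
    [0.75, [-0.14, -0.505, 0.4], 0],
    [0.75, [-0.14, -0.505, 0.4], 0],
  ],
)

```text
time_s: 2.58
tool_pos: [430.8, -286.9, 94.6]
ee_rot: [3.141, -0.001, 2.991]
contact_force: [-0.4, -0.3, 0.1]
gripper_width: 65.6
finger_force: 0.0
```

```bash
python3 -c "
from h import *
go(431.5,-291,30,2.988)
w=grab('wrist'); im=np.array(w['image']); cv2.imwrite('pics/c3.png',im)
print(proj(w,[431.5,-291,40]))"
```

```text
shift [-0.005 -0.013  0.215] turn 0.004 rows 1.6
(np.float64(317.35498711506665), np.float64(255.88158994764837))
```

View pics/c3.png

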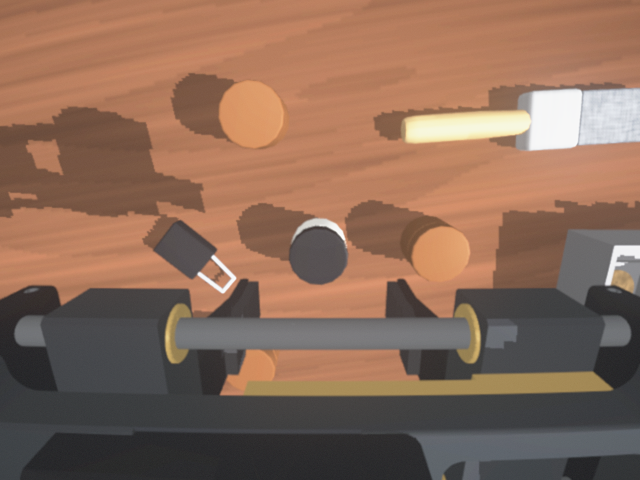

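The wrist view shows the jar's cap at (319,254), where (317,256) was predicted, so they agree to about 1 mm. There is free room for the fingers on both sides.

>>> send_rows(
  targets=[
    [0.75, [0, -0.012, 0.1], 0],
    [0.75, [0, -0.012, 0.215], 0],
    [0.75, [0, -0.012, 0.215], 0],
    [0.75, [0, -0.012, 0.215], 0],
  ],
  force=15,
)

```text
time_s: 2.97
tool_pos: [428.7, -287.4, 30.6]
ee_rot: [3.137, -0.005, 2.992]
contact_force: [0.3, -1.4, 0.7]
gripper_width: 65.5
finger_force: 0.0
```

>>> send_rows(
  targets=[
    [0.35, [0, 0, 0], 0],
    [0.35, [0, 0, 0], 0],
    [0.35, [0, 0, 0], 0],
    [0.35, [0, 0, 0], 0],
    [0.35, [0, 0, 0], 0],
  ],
)

```text
time_s: 3.38
tool_pos: [430.3, -291.3, 33.4]
ee_rot: [-3.14, 0.002, 2.989]
contact_force: [-0.2, 1.0, -0.2]
gripper_width: 39.7
finger_force: 0.0
```

>>> send_rows(
  targets=[
    [0.35, [0, 0, 0.008], 0],
    [0.35, [0, 0, 0.008], 0],
    [0.35, [0, 0, 0.008], 0],
  ],
)

```text
time_s: 3.63
tool_pos: [429.5, -290.8, 29.6]
ee_rot: [3.142, -0.0, 2.989]
contact_force: [-0.2, -1.0, -0.4]
gripper_width: 31.2
finger_force: 0.0
```

```bash
python3 - <<'E'
from h import *
w=grab('wrist'); im=np.array(w['image'])[150:450,120:520]
s=grab('scene'); c=cv2.resize(np.array(s['image'])[190:270,150:257],(400,300),interpolation=cv2.INTER_CUBIC)
cv2.imwrite('pics/c4.png',np.hstack([im,c])); print(arm.read_state()['gripper_width'],arm.read_state()['tool_pos'],arm.read_state()['finger_force'])
E
```

```text
30.73562958681141 [ 429.52233257 -290.81580803   29.46149103] 0.0
```

View pics/c4.png

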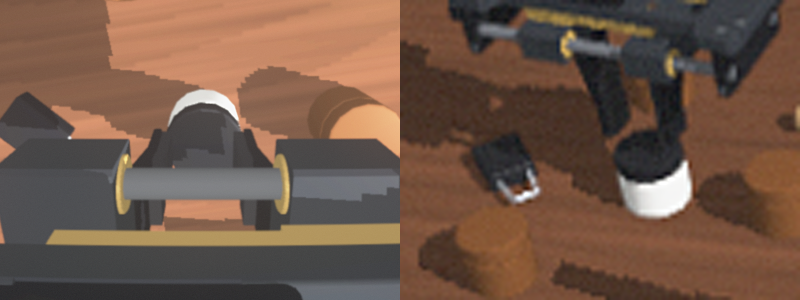

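The right half of the picture shows the jar still at its old place, with the fingertips closed at about (615,135) and (670,130), apparently above or beside the cap. I'll check the numbers.

```bash
python3 - <<'E'
from h import *
s=grab('scene')
for z in(29.5,40,50): print(z,proj(s,[429.5,-291,z]))
print('wellcap',capc(s,217,232,15,75))
w=grab('wrist'); 
for P in([431,-291,40],[429.5,-291,29.5],[429.5,-275.5,29.5],[429.5,-306.5,29.5]): print(proj(w,P))
im=np.array(s['image']); 
# jar white body bbox
h=cv2.cvtColor(im,cv2.COLOR_BGR2HSV); m=((h[...,1]<60)&(h[...,2]>130)).astype(np.uint8); n,l,st,c=cv2.connectedComponentsWithStats(m[215:260,190:240]); print(st[1:],)
print([ (z,proj(s,[431,-291,z])) for z in(0,40)])
E
```

```text
29.5 (np.float64(216.5367036853021), np.float64(232.20172897165793))
40 (np.float64(215.7921076162017), np.float64(228.79173190820143))
50 (np.float64(215.0748874296762), np.float64(225.50408421892968))
wellcap (((217.0, 227.5), 11.80052375793457), 214.5, (207, 217, 19, 21))
(np.float64(323.14591868187955), np.float64(292.7047467985657))
(np.float64(322.6930667952359), np.float64(282.8092730499805))
(np.float64(349.57406876977865), np.float64(278.994369904159))
(np.float64(295.9875868953293), np.float64(286.5781734435798))
[[ 19  18  19  15 175]]
[(0, (np.float64(218.3916708729122), np.float64(241.95379469317385))), (40, (np.float64(215.59276594835273), np.float64(229.18395708458078)))]
```

The scene geometry puts the closed tips near z=50, above the cap. I'll open, descend a further 18 mm, which is safe above the bench, and grip again.

>>> send_rows(
  targets=[
    [0.75, [0, 0, 0], 0],
    [0.75, [0, 0, 0], 0],
    [0.75, [0, 0, 0], 0],
    [0.75, [0, 0, 0], 0],
    [0.75, [0, 0, 0], 0],
  ],
)

```text
time_s: 4.25
tool_pos: [429.6, -290.8, 29.5]
ee_rot: [-3.142, -0.0, 2.989]
contact_force: [0.6, -0.2, -0.6]
gripper_width: 56.3
finger_force: 0.0
```

>>> send_rows(
  targets=[
    [0.75, [0, 0, 0.03], 0],
    [0.75, [0, 0, 0.06], 0],
    [0.75, [0, 0, 0.06], 0],
    [0.4, [0, 0, 0.06], 0],
    [0.4, [0, 0, 0.06], 0],
  ],
)

```text
time_s: 4.67
tool_pos: [429.5, -290.6, 11.1]
ee_rot: [3.141, -0.001, 2.989]
contact_force: [-0.4, 0.7, 0.0]
gripper_width: 58.1
finger_force: 0.0
```

>>> send_rows(
  targets=[
    [0.4, [0, 0, 0], 0],
    [0.4, [0, 0, 0], 0],
    [0.4, [0, 0, 0], 0],
    [0.4, [0, 0, 0], 0],
  ],
)

```text
time_s: 5.0
tool_pos: [429.7, -290.9, 11.7]
ee_rot: [-3.141, 0.0, 2.989]
contact_force: [0.3, 0.4, 0.2]
gripper_width: 43.3
finger_force: 15.0
```

```bash
python3 - <<'E'
from h import *
s=grab('scene'); c=cv2.resize(np.array(s['image'])[190:270,164:271],(800,600),interpolation=cv2.INTER_CUBIC)
cv2.imwrite('pics/c5.png',c); print(arm.read_state()['gripper_width'],arm.read_state()['tool_pos'],arm.read_state()['finger_force'])
E
```

```text
43.354801288947236 [ 429.71178983 -290.85709137   11.72048202] 15.000004023313522
```

View pics/c5.png

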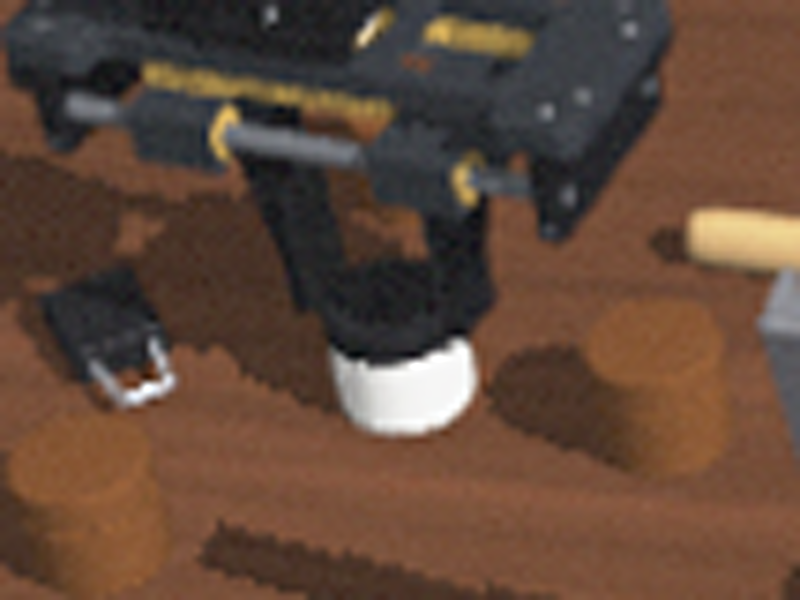

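The picture shows the jar gripped at its cap, with the visible fingertips ending at about (300,310) and (475,320), near cap level. I'll work out their height.

```bash
python3 - <<'E'
from h import *
s=grab('scene'); ax=np.array([.152,.988]); nx=np.array([.988,-.152]); c=np.array([429.7,-290.9])
for z in(11.7,20,25,30,35): print(z,[np.round((np.array(proj(s,[*(c+ax*a+nx*b),z]))-[164,190])*7.48).tolist() for a in(-37,-22,22,37) for b in(-9.5,9.5)])
print('cap top front', [np.round((np.array(proj(s,[*(c+nx*22),z]))-[164,190])*7.48).tolist() for z in(0,27,40)])
E
```

```text
11.7 [[315.0, 321.0], [287.0, 357.0], [355.0, 329.0], [328.0, 365.0], [477.0, 352.0], [451.0, 389.0], [518.0, 360.0], [493.0, 397.0]]
20 [[310.0, 302.0], [282.0, 337.0], [351.0, 309.0], [323.0, 345.0], [473.0, 333.0], [446.0, 369.0], [515.0, 341.0], [489.0, 377.0]]
25 [[307.0, 290.0], [279.0, 325.0], [348.0, 297.0], [321.0, 333.0], [470.0, 321.0], [444.0, 357.0], [512.0, 329.0], [487.0, 365.0]]
30 [[304.0, 278.0], [276.0, 313.0], [345.0, 285.0], [318.0, 321.0], [468.0, 309.0], [441.0, 345.0], [510.0, 317.0], [484.0, 353.0]]
35 [[301.0, 266.0], [273.0, 301.0], [343.0, 273.0], [315.0, 309.0], [465.0, 296.0], [439.0, 333.0], [508.0, 304.0], [482.0, 341.0]]
cap top front [[377.0, 429.0], [363.0, 365.0], [355.0, 333.0]]
```

>>> send_rows(
  targets=[
    [0.4, [0, 0, -0.05], 0],
    [0.4, [0, 0, -0.1], 0],
    [0.4, [0, 0, -0.2], 0],
    [0.4, [0, 0, -0.3], 0],
    [0.4, [0, 0, -0.3], 0],
  ],
)

```text
time_s: 5.52
tool_pos: [432.2, -293.4, 106.2]
ee_rot: [-3.135, 0.008, 2.99]
contact_force: [0.5, 0.3, -0.4]
gripper_width: 43.6
finger_force: 15.0
```

```bash
python3 - <<'E'
from h import *
s=grab('scene'); im=np.array(s['image']); st=arm.read_state(); print(st['tool_pos'],st['gripper_width'],st['finger_force'])
T=toolT(); 
print('pred jar base',proj(s,[*T[:2,3],T[2,3]-11.7]),'cap top',proj(s,[*T[:2,3],T[2,3]+28.3]))
h=cv2.cvtColor(im,cv2.COLOR_BGR2HSV); m=((h[...,1]<60)&(h[...,2]>130)).astype(np.uint8); n,l,ss,c=cv2.connectedComponentsWithStats(m[180:250,190:240]); print([(*x,) for x in ss[1:].tolist() if x[4]>20])
go(512.5,-41,110,2.988)
E
```

```text
[ 431.34604861 -292.50993054  104.24288443] 43.21476282324069 14.999665170907974
pred jar base (np.float64(211.0492089318614), np.float64(211.49539090848336)) cap top (np.float64(207.9283254606865), np.float64(197.21178677895617))
[(9, 23, 21, 14, 202)]
shift [-0.14   0.87  -0.022] turn 0.002 rows 6.3
```

>>> send_rows(
  targets=[
    [0.4, [-0.08, 0.48, -0.02], 0],
    [0.4, [-0.08, 0.48, -0.02], 0],
    [0.4, [-0.08, 0.48, -0.02], 0],
    [0.4, [-0.08, 0.48, -0.02], 0],
    [0.4, [-0.08, 0.48, -0.02], 0],
  ],
)

```text
time_s: 5.98
tool_pos: [474.2, -147.2, 106.4]
ee_rot: [3.139, -0.004, 2.994]
contact_force: [0.4, -0.6, -2.0]
gripper_width: 43.1
finger_force: 15.0
```

>>> send_rows(
  targets=[
    [0.4, [-0.06, 0.38, 0], 0],
    [0.4, [-0.06, 0.38, 0], 0],
    [0.4, [-0.06, 0.38, 0], 0],
    [0.4, [-0.06, 0.38, 0], 0],
    [0.4, [-0.06, 0.38, 0], 0],
  ],
)

```text
time_s: 6.4
tool_pos: [509.9, -41.2, 106.6]
ee_rot: [-3.141, -0.002, 2.993]
contact_force: [-0.8, -0.0, -0.7]
gripper_width: 43.3
finger_force: 15.0
```

```bash
python3 - <<'E'
from h import *
st=arm.read_state(); print(st['tool_pos'],st['gripper_width'],st['finger_force'])
go(511.8,-40.8,80,2.988)
w=grab('wrist'); im=np.array(w['image']); cv2.imwrite('pics/c6.png',im)
for P in([529,59.5,44],[520.7,9.3,44],[513,-40.7,4],[452.75,-81.5,50],[480.8,113.9,50]): print(np.round(proj(w,P),1))
E
```

```text
[509.87077514 -41.23795184 106.55105758] 43.26242988364912 14.999833703041077
shift [-0.006  0.002  0.088] turn 0.006 rows 0.6
[458.3 256.2]
[391.5 255.2]
[323.9 240.8]
[253.2 183.5]
[535.1 183.2]
```

View pics/c6.png

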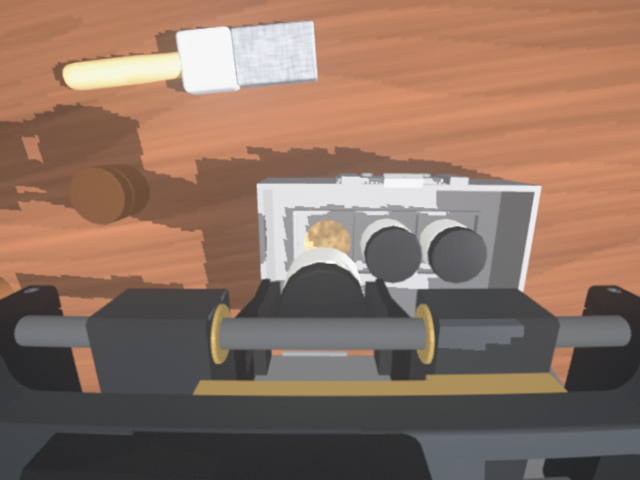

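The wrist view shows caps at about (392,254) and (457,251), the cork at (327,240) and the held jar below it. All agree with my estimate to 1–3 px. One numeric refinement follows.

```bash
python3 - <<'E'
from h import *
w=grab('wrist'); im=np.array(w['image']); h=cv2.cvtColor(im,cv2.COLOR_BGR2HSV)
for u,v,r in((392,254,36),(457,251,36)):
    c,a,bb=capc(w,u,v,r,95); print(np.round(c[0],1),round(c[1],1),bb, onz(w,*c[0],44).round(1))
m=((h[...,1]>80)&(h[...,2]>90)&(h[...,0]<28)).astype(np.uint8)[205:275,295:362]; m=cv2.morphologyEx(m,cv2.MORPH_OPEN,np.ones((3,3),np.uint8))
cs=max(cv2.findContours(m,0,2)[0],key=cv2.contourArea); bb=cv2.boundingRect(cs); print(bb); x0=295+bb[0]; print(onz(w,x0+bb[2]/2-.5,240,4),onz(w,x0+bb[2]/2-.5,205+bb[1],4), onz(w,x0,240,4)-onz(w,x0+bb[2],240,4))
E
```

```text
[382.  258.7] 34.3 (366, 227, 49, 63) [522.4   0.8  44. ]
[456.3 253.7] 27.5 (430, 227, 38, 55) [526.9  56.9  44. ]
(14, 16, 42, 32)
[512.92055688 -36.9248283    4.        ] [496.40105129 -34.53963238   4.        ] [ -5.37527913 -35.78112832   0.        ]
```

>>> send_rows(
  targets=[
    [0.4, [-0.006, 0.005, 0.1], 0.006],
    [0.4, [-0.006, 0.005, 0.18], 0.006],
    [0.4, [-0.006, 0.005, 0.22], 0.006],
    [0.4, [-0.006, 0.005, 0.24], 0.006],
    [0.4, [-0.006, 0.005, 0.24], 0.006],
  ],
)

```text
time_s: 6.92
tool_pos: [511.1, -42.3, 34.1]
ee_rot: [3.141, -0.003, 2.982]
contact_force: [-0.2, -0.5, -1.1]
gripper_width: 43.3
finger_force: 15.0
```

```bash
python3 - <<'E'
from h import *
st=arm.read_state(); print(st['tool_pos'],st['contact_force'],st['gripper_width'],st['finger_force'])
go(512,-39.5,28,2.988)
E
```

```text
[511.08718939 -42.27431916  34.11554741] [-0.23009101 -0.50993758 -1.09502108] 43.2998275896022 14.999694228172302
shift [-0.002  0.01   0.02 ] turn -0.007 rows 0.2
```

>>> send_rows(
  targets=[
    [0.4, [-0.002, 0.008, 0.01], 0],
    [0.4, [-0.002, 0.008, 0.02], 0],
    [0.4, [-0.002, 0.008, 0.025], 0],
    [0.4, [-0.002, 0.008, 0.025], 0],
    [0.4, [-0.002, 0.008, 0.025], 0],
  ],
)

```text
time_s: 7.33
tool_pos: [513.6, -38.7, 28.5]
ee_rot: [-3.141, 0.001, 2.985]
contact_force: [0.3, -0.1, -1.2]
gripper_width: 43.1
finger_force: 15.0
```

```bash
python3 - <<'E'
from h import *
for i in range(3):
    s=grab('scene'); st=arm.read_state(); print(st['tool_pos'].round(1),st['contact_force'].round(1),st['gripper_width'],st['finger_force'])
w=grab('wrist'); cv2.imwrite('pics/c7.png',np.hstack([np.array(w['image'])[150:350,200:600],cv2.resize(np.array(s['image'])[200:310,230:400],(309,200))]))
E
```

```text
[513.6 -38.7  28.5] [-1.1  0.1 -0.6] 43.075762731603334 14.999713003635406
[513.5 -38.7  28.5] [ 0.4  0.9 -1.2] 43.310172540039794 14.99983549118042
[513.5 -38.7  28.4] [-0.8  0.1 -1.8] 43.15462455214131 14.999763071537018
```

View pics/c7.png

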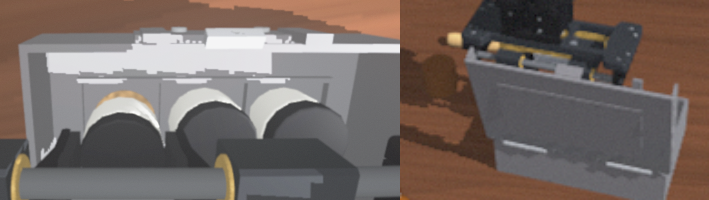

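The left half shows the held jar centred between the well's dividers (83 and 162, jar at 124), with the cork arc at its front. The right half shows the gripper clear of the lid. I'll check the fore-aft offset numerically.

```bash
python3 - <<'E'
from h import *
w=grab('wrist'); T=toolT(); bx=np.array([.988,-.153]);by=np.array([.153,.988])
W=np.array([513,-40.5])
def P(c,z): return (np.array(proj(w,[*(c-bx*22),z]))-[200,150]).round(1)
print('neigh front base',P(W+by*50,4),P(W+by*100,4)); 
print('held at tool+1x',P(T[:2,3]+bx*1,T[2,3]-11.7),'held if exactly above well',P(W,T[2,3]-11.7))
print('cork front',(np.array(proj(w,[*(W-bx*20),4]))-[200,150]).round(1))
E
```

```text
neigh front base [200.   84.6] [279.   84.6]
held at tool+1x [122.9  91.9] held if exactly above well [119.7  90. ]
cork front [119.8  87.8]
```

>>> send_rows(
  targets=[
    [0.4, [0.006, 0, 0.003], 0],
    [0.4, [0.006, 0, 0.006], 0],
    [0.4, [0.006, 0, 0.006], 0],
    [0.4, [0.006, 0, 0.006], 0],
  ],
)

```text
time_s: 7.92
tool_pos: [511.4, -38.4, 26.1]
ee_rot: [3.142, -0.0, 2.985]
contact_force: [-0.8, 0.8, -1.3]
gripper_width: 43.3
finger_force: 15.0
```

```bash
python3 - <<'E'
from h import *
st=arm.read_state(); print(st['tool_pos'].round(1),st['contact_force'].round(1),st['gripper_width'],st['finger_force'])
E
```

```text
[511.4 -38.4  26.1] [-0.8  0.8 -1.3] 43.265415832046365 14.999696016311646
```

>>> send_rows(
  targets=[
    [0.4, [0, 0, 0.006], 0],
    [0.4, [0, 0, 0.006], 0],
    [0.4, [0, 0, 0.006], 0],
  ],
)

```text
time_s: 8.17
tool_pos: [511.4, -38.4, 24.3]
ee_rot: [3.142, -0.0, 2.985]
contact_force: [0.6, -0.6, -0.5]
gripper_width: 43.1
finger_force: 15.0
```

>>> send_rows(
  targets=[
    [0.4, [0, 0, 0.006], 0],
    [0.4, [0, 0, 0.006], 0],
    [0.4, [0, 0, 0.006], 0],
  ],
)

```text
time_s: 8.42
tool_pos: [511.7, -38.4, 22.7]
ee_rot: [3.142, 0.0, 2.984]
contact_force: [-0.3, 0.0, 0.8]
gripper_width: 43.2
finger_force: 15.6
```

>>> send_rows(
  targets=[
    [0.4, [0, 0, 0.006], 0],
    [0.4, [0, 0, 0.006], 0],
    [0.4, [0, 0, 0.006], 0],
  ],
)

```text
time_s: 8.67
tool_pos: [511.5, -38.5, 20.8]
ee_rot: [-3.141, -0.0, 2.985]
contact_force: [-0.6, -0.4, -0.7]
gripper_width: 43.0
finger_force: 15.6
```

>>> send_rows(
  targets=[
    [0.4, [0, 0, 0.006], 0],
    [0.4, [0, 0, 0.006], 0],
    [0.4, [0, 0, 0.006], 0],
  ],
)

```text
time_s: 8.92
tool_pos: [511.4, -38.4, 18.8]
ee_rot: [3.142, -0.0, 2.984]
contact_force: [0.1, -0.8, -0.3]
gripper_width: 43.1
finger_force: 15.5
```

>>> send_rows(
  targets=[
    [0.4, [0, 0, 0.006], 0],
    [0.4, [0, 0, 0.006], 0],
    [0.4, [0, 0, 0.006], 0],
  ],
)

```text
time_s: 9.17
tool_pos: [511.3, -38.3, 17.1]
ee_rot: [3.141, -0.0, 2.984]
contact_force: [0.3, -0.6, -1.5]
gripper_width: 43.3
finger_force: 15.3
```

>>> send_rows(
  targets=[
    [0.56, [0, 0, 0], 0],
    [0.56, [0, 0, 0], 0],
    [0.56, [0, 0, 0], 0],
    [0.56, [0, 0, 0], 0],
  ],
)

```text
time_s: 9.5
tool_pos: [511.8, -38.8, 17.5]
ee_rot: [-3.141, 0.001, 2.985]
contact_force: [-0.6, -2.5, 1.6]
gripper_width: 48.9
finger_force: 1.3
```

>>> send_rows(
  targets=[
    [0.58, [0, 0, -0.05], 0],
    [0.58, [0, 0, -0.1], 0],
    [0.58, [0, 0, -0.2], 0],
    [0.58, [0, 0, -0.3], 0],
    [0.58, [0, 0, -0.4], 0],
  ],
)

```text
time_s: 9.92
tool_pos: [510.8, -37.9, 138.2]
ee_rot: [3.141, -0.001, 2.984]
contact_force: [0.1, -0.5, -0.1]
gripper_width: 50.4
finger_force: 0.0
```

```bash
python3 - <<'E'
from h import *
st=arm.read_state(); print(st['tool_pos'].round(1),st['contact_force'].round(1),st['gripper_width'],st['finger_force'])
w=grab('wrist'); cv2.imwrite('pics/c8.png',np.array(w['image'])[100:400,180:600])
go(400,-60,260,2.988); print(proj(w,[512,-40,44]))
E
```

```text
[510.8 -37.9 138.2] [ 0.1 -0.5 -0.1] 50.42658316938472 0.0
shift [ 0.363 -0.13  -0.391] turn -0.004 rows 4.0
(np.float64(320.35405359497054), np.float64(241.65469116002126))
```

View pics/c8.png

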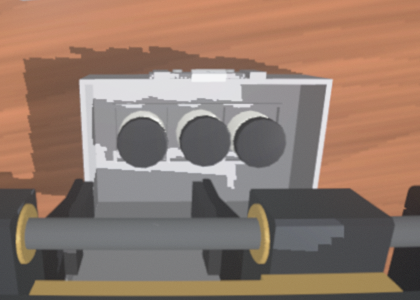

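The wrist crop shows three caps in a row at (142,141), (205,140) and (259,140), so the jar is standing in the well. I'll move aside and verify by top-camera numbers.

>>> send_rows(
  targets=[
    [0, [0.1, -0.2, -0.35], 0],
    [0, [0.1, -0.4, -0.4], 0],
    [0, [0.1, -0.55, -0.4], 0],
    [0, [0.1, -0.55, -0.4], 0],
    [0, [0.1, -0.55, -0.4], 0],
  ],
)

```text
time_s: 10.38
tool_pos: [456.1, -194.5, 256.8]
ee_rot: [3.141, 0.001, 2.985]
contact_force: [0.6, 0.2, -0.4]
gripper_width: 25.1
finger_force: 0.0
```

```bash
python3 - <<'E'
from h import *
st=arm.read_state(); print(st['tool_pos'].round(1),st['gripper_width'])
t=grab('top'); im=np.array(t['image']); g=cv2.cvtColor(im,cv2.COLOR_BGR2GRAY)
big=cv2.resize(g[215:275,275:370],None,fx=6,fy=6,interpolation=cv2.INTER_CUBIC)
c=cv2.HoughCircles(big,cv2.HOUGH_GRADIENT,1,80,param1=80,param2=18,minRadius=48,maxRadius=66); print(c)
if c is not None:
  for u,v,r in c[0]: print(onz(t,275+(u+.5)/6-.5,215+(v+.5)/6-.5,44).round(1))
print('pred well px',proj(t,[512.5,-40.5,44]))
for u,v in((298,236),(320,240),(342,245)):
  for thr in (80,90):
    try: c,a,bb=capc(t,u,v,13,thr); print(u,np.round(c[0],1),round(c[1],1),a,bb,onz(t,bb[0]+bb[2]/2-.5,bb[1]+bb[3]/2-.5,44).round(1))
    except ValueError: print(u,'none')
E
```

```text
[ 456.1 -194.5  256.8] 25.079571857420152
None
pred well px (np.float64(342.5753448854724), np.float64(244.38254805789043))
298 [297.6 235.9] 9.4 244.5 (289, 227, 18, 19) [528.8  59.9  44. ]
298 [297.5 236. ] 9.7 264.0 (288, 227, 20, 19) [528.8  59.9  44. ]
320 [318.6 240.1] 9.2 236.0 (310, 231, 18, 19) [521.  13.  44.]
320 [318.4 240.2] 9.6 256.0 (309, 231, 19, 19) [521.   14.1  44. ]
342 [342.1 243.8] 9.4 247.0 (334, 235, 18, 19) [513.3 -40.3  44. ]
342 [342. 244.] 9.5 257.5 (333, 235, 19, 19) [513.3 -39.2  44. ]
```

The jar is at (513.3,-39.9) against the well at (513,-40.5), so it is placed. Next I go over and behind the lid with the fingers shut.

```bash
cat >> h.py <<'E'
C=np.array([530.3,7.7]); BX=np.array([.988,-.154]); BY=np.array([.154,.988])
def gob(bx,z,by=0): go(*(C+BX*bx+BY*by),z,2.988)
def st():
    s=arm.read_state(); d=s['tool_pos'][:2]-C; print('box x,y',(d@BX).round(1),(d@BY).round(1),'z',s['tool_pos'][2].round(1),'F',s['contact_force'].round(1))
E
python3 -c "
from h import *
st(); gob(140,257)"
```

```text
box x,y -39.5 -219.7 z 260.6 F [ 0.3 -4.4  2.1]
shift [-0.594  0.736  0.009] turn -0.008 rows 6.8
```

>>> send_rows(
  targets=[
    [0, [-0.36, 0.44, 0], 0],
    [0, [-0.36, 0.44, 0], 0],
    [0, [-0.36, 0.44, 0], 0],
    [0, [-0.36, 0.44, 0], 0],
    [0, [-0.36, 0.44, 0], 0],
  ],
)

```text
time_s: 10.85
tool_pos: [588.7, -75.5, 255.3]
ee_rot: [3.138, 0.004, 2.989]
contact_force: [-0.6, 0.4, 0.3]
gripper_width: 0.7
finger_force: 0.0
```

>>> send_rows(
  targets=[
    [0, [-0.24, 0.3, 0], 0],
    [0, [-0.24, 0.3, 0], 0],
    [0, [-0.24, 0.3, 0], 0],
    [0, [-0.24, 0.3, 0], 0],
  ],
)

```text
time_s: 11.18
tool_pos: [672.9, 2.1, 254.7]
ee_rot: [3.138, 0.003, 2.989]
contact_force: [0.1, 0.4, -0.5]
gripper_width: 0.3
finger_force: 0.0
```

```bash
python3 -c "
from h import *
st(); gob(138,160)"
```

```text
box x,y 141.8 16.5 z 254.7 F [ 0.1  0.4 -0.5]
shift [ 0.014 -0.056  0.315] turn 0.002 rows 2.3
```

>>> send_rows(
  targets=[
    [0, [0, -0.05, 0.12], 0],
    [0, [0, -0.05, 0.24], 0],
    [0, [0, -0.05, 0.32], 0],
    [0, [0, -0.05, 0.32], 0],
    [0, [0, -0.05, 0.32], 0],
  ],
)

```text
time_s: 11.6
tool_pos: [665.3, -17.6, 158.2]
ee_rot: [3.141, -0.004, 2.984]
contact_force: [0.6, 0.1, 0.5]
gripper_width: 0.3
finger_force: 0.0
```

>>> send_rows(
  targets=[
    [0, [0.03, 0, 0], 0],
    [0, [0.06, 0, 0], 0],
    [0, [0.09, 0, 0], 0],
    [0, [0.12, 0, 0], 0],
    [0, [0.12, 0, 0], 0],
  ],
)

```text
time_s: 12.02
tool_pos: [629.9, -11.4, 161.3]
ee_rot: [-3.142, 0.001, 2.985]
contact_force: [-0.1, 0.7, -0.3]
gripper_width: 0.5
finger_force: 0.0
```

```bash
python3 -c "
from h import *
st(); gob(60,160)"
```

```text
box x,y 101.3 -3.6 z 161.3 F [-0.1  0.7 -0.3]
shift [0.138 0.012 0.004] turn -0.004 rows 1.0
```

>>> send_rows(
  targets=[
    [0, [0.03, 0.005, 0], 0],
    [0, [0.06, 0.01, 0], 0],
    [0, [0.09, 0.01, 0], 0],
    [0, [0.12, 0.01, 0], 0],
    [0, [0.14, 0.01, 0], 0],
  ],
)

```text
time_s: 12.43
tool_pos: [588.9, -1.9, 159.5]
ee_rot: [3.141, -0.001, 2.985]
contact_force: [1.9, -0.4, -1.2]
gripper_width: 0.2
finger_force: 0.7
```

>>> send_rows(
  targets=[
    [0, [0.03, 0, 0.003], 0],
    [0, [0.06, 0, 0.01], 0],
    [0, [0.09, 0, 0.02], 0],
    [0, [0.12, 0, 0.03], 0],
    [0, [0.15, 0, 0.05], 0],
  ],
)

```text
time_s: 12.85
tool_pos: [545.5, 4.7, 145.0]
ee_rot: [-3.142, 0.001, 2.985]
contact_force: [-0.0, -0.1, 1.5]
gripper_width: 0.1
finger_force: 0.9
```

```bash
python3 -c "
from h import *
st(); t=grab('top');s=grab('scene');cv2.imwrite('pics/n1.png',s['image'])
# lid estimate in scene: print gray-colour bbox
h=cv2.cvtColor(np.array(s['image']),cv2.COLOR_BGR2HSV); m=((h[...,1]<40)&(h[...,2]>70)&(h[...,2]<200)).astype(np.uint8)[190:330,250:400]
n,l,b,c=cv2.connectedComponentsWithStats(m); print([x for x in b[1:].tolist() if x[4]>300])
for a in(1.75,1.4,1.2,1.0,.9): print(a,[np.round(proj(s,[*(C+BX*(65-142*np.cos(a)+6*np.sin(a))+BY*yy),58+142*np.sin(a)+6*np.cos(a)])).tolist() for yy in(-106,106)])
"
```

```text
box x,y 15.5 -0.6 z 145.0 F [-0.  -0.1  1.5]
[[28, 16, 114, 107, 9113]]
1.75 [[264.0, 231.0], [379.0, 252.0]]
1.4 [[274.0, 214.0], [385.0, 233.0]]
1.2 [[280.0, 208.0], [388.0, 227.0]]
1.0 [[285.0, 206.0], [390.0, 223.0]]
0.9 [[287.0, 205.0], [391.0, 223.0]]
```

>>> send_rows(
  targets=[
    [0, [0.03, 0, 0.02], 0],
    [0, [0.06, 0, 0.045], 0],
    [0, [0.09, 0, 0.075], 0],
    [0, [0.12, 0, 0.105], 0],
    [0, [0.12, 0, 0.105], 0],
  ],
)

```text
time_s: 13.37
tool_pos: [507.7, 10.9, 112.0]
ee_rot: [3.141, -0.005, 2.985]
contact_force: [0.2, -0.4, -0.6]
gripper_width: 0.3
finger_force: 0.0
```

>>> send_rows(
  targets=[
    [0, [0.025, 0, 0.03], 0],
    [0, [0.045, 0, 0.06], 0],
    [0, [0.065, 0, 0.09], 0],
    [0, [0.075, 0, 0.105], 0],
    [0, [0.075, 0, 0.105], 0],
  ],
)

```text
time_s: 13.78
tool_pos: [487.8, 13.9, 81.4]
ee_rot: [3.142, -0.002, 2.984]
contact_force: [1.0, -0.5, 1.0]
gripper_width: 0.3
finger_force: 0.2
```

```bash
cat >> h.py <<'E'
def lidbox():
    s=grab('scene'); h=cv2.cvtColor(np.array(s['image']),cv2.COLOR_BGR2HSV); m=((h[...,1]<40)&(h[...,2]>70)&(h[...,2]<200)).astype(np.uint8)[190:330,250:400]
    n,l,b,c=cv2.connectedComponentsWithStats(m); print([(x[0]+250,x[1]+190,x[0]+250+x[2],x[1]+190+x[3],x[4]) for x in b[1:].tolist() if x[4]>300])
    for a in(.6,.4,.3,.2,.1,0): print(a,[np.round(proj(s,[*(C+BX*(65-142*np.cos(a)+6*np.sin(a))+BY*yy),58+142*np.sin(a)+6*np.cos(a)])).tolist() for yy in(-106,106)])
E
python3 -c "
from h import *
st(); lidbox()"
```

```text
box x,y -42.9 -0.4 z 81.4 F [ 1.  -0.5  1. ]
[(278, 218, 394, 313, 7854)]
0.6 [[293.0, 209.0], [392.0, 226.0]]
0.4 [[296.0, 214.0], [393.0, 231.0]]
0.3 [[297.0, 217.0], [393.0, 234.0]]
0.2 [[298.0, 221.0], [392.0, 238.0]]
0.1 [[299.0, 225.0], [392.0, 242.0]]
0 [[299.0, 230.0], [392.0, 246.0]]
```

>>> send_rows(
  targets=[
    [0, [0.025, 0, 0.012], 0],
    [0, [0.045, 0, 0.025], 0],
    [0, [0.045, 0, 0.03], 0],
    [0, [0.045, 0, 0.035], 0],
    [0, [0.045, 0, 0.035], 0],
  ],
)

```text
time_s: 14.25
tool_pos: [473.3, 16.3, 70.8]
ee_rot: [3.141, -0.003, 2.985]
contact_force: [-0.6, -0.1, 0.3]
gripper_width: 0.2
finger_force: 0.3
```

>>> send_rows(
  targets=[
    [0, [0, 0, 0.005], 0],
    [0, [0, 0, 0.01], 0],
    [0, [0, 0, 0.01], 0],
  ],
)

```text
time_s: 14.5
tool_pos: [474.5, 16.1, 68.0]
ee_rot: [3.142, -0.001, 2.984]
contact_force: [-0.6, -0.2, 1.2]
gripper_width: 0.5
finger_force: 0.5
```

>>> send_rows(
  targets=[
    [0, [0, 0, 0.005], 0],
    [0, [0, 0, 0.01], 0],
    [0, [0, 0, 0.01], 0],
  ],
)

```text
time_s: 14.75
tool_pos: [474.8, 16.0, 65.0]
ee_rot: [3.142, -0.0, 2.984]
contact_force: [0.2, 0.0, 1.0]
gripper_width: 0.1
finger_force: 0.5
```

>>> send_rows(
  targets=[
    [0, [0, 0, 0.005], 0],
    [0, [0, 0, 0.005], 0],
    [0, [0, 0, 0.005], 0],
  ],
)

```text
time_s: 15.0
tool_pos: [475.1, 15.9, 63.6]
ee_rot: [-3.142, 0.0, 2.985]
contact_force: [-0.0, -1.3, -0.3]
gripper_width: 0.5
finger_force: 0.2
```

Light contact only. I'll keep going in small steps.

>>> send_rows(
  targets=[
    [0, [0, 0, 0.005], 0],
    [0, [0, 0, 0.005], 0],
    [0, [0, 0, 0.005], 0],
  ],
)

```text
time_s: 15.25
tool_pos: [475.0, 15.9, 62.2]
ee_rot: [-3.142, 0.0, 2.985]
contact_force: [-0.3, -0.4, 1.4]
gripper_width: 0.2
finger_force: 0.4
```

>>> send_rows(
  targets=[
    [0, [0, 0, 0.005], 0],
    [0, [0, 0, 0.005], 0],
    [0, [0, 0, 0.005], 0],
  ],
)

```text
time_s: 15.5
tool_pos: [474.8, 15.9, 60.6]
ee_rot: [-3.142, -0.0, 2.984]
contact_force: [-0.4, 0.3, 0.4]
gripper_width: 0.2
finger_force: 0.4
```

>>> send_rows(
  targets=[
    [0, [0, 0, 0.005], 0],
    [0, [0, 0, 0.005], 0],
    [0, [0, 0, 0.005], 0],
  ],
)

```text
time_s: 15.75
tool_pos: [474.9, 16.0, 59.1]
ee_rot: [-3.142, -0.0, 2.985]
contact_force: [-0.5, 0.1, 1.0]
gripper_width: 0.5
finger_force: 0.4
```

>>> send_rows(
  targets=[
    [0, [0, 0, 0.004], 0],
    [0, [0, 0, 0.004], 0],
    [0, [0, 0, 0.004], 0],
  ],
)

```text
time_s: 16.0
tool_pos: [474.9, 15.9, 58.0]
ee_rot: [-3.142, 0.0, 2.985]
contact_force: [-1.3, 0.5, 1.5]
gripper_width: 0.4
finger_force: 0.4
```

>>> send_rows(
  targets=[
    [0, [0, 0, 0.004], 0],
    [0, [0, 0, 0.004], 0],
    [0, [0, 0, 0.004], 0],
  ],
)

```text
time_s: 16.25
tool_pos: [474.9, 16.0, 56.7]
ee_rot: [3.142, -0.0, 2.984]
contact_force: [0.0, 0.4, 0.3]
gripper_width: 0.3
finger_force: 0.5
```

>>> send_rows(
  targets=[
    [0, [0, 0, 0.004], 0],
    [0, [0, 0, 0.004], 0],
    [0, [0, 0, 0.004], 0],
  ],
)

```text
time_s: 16.5
tool_pos: [474.9, 15.9, 55.6]
ee_rot: [-3.142, 0.0, 2.984]
contact_force: [-0.5, 0.3, 1.4]
gripper_width: 0.7
finger_force: 0.5
```

>>> send_rows(
  targets=[
    [0, [0, 0, 0.004], 0],
    [0, [0, 0, 0.004], 0],
    [0, [0, 0, 0.004], 0],
  ],
)

```text
time_s: 16.75
tool_pos: [474.9, 15.9, 54.4]
ee_rot: [3.142, 0.0, 2.984]
contact_force: [-0.7, 0.6, 1.0]
gripper_width: 0.7
finger_force: 0.5
```

>>> send_rows(
  targets=[
    [0, [0, 0, 0.004], 0],
    [0, [0, 0, 0.004], 0],
    [0, [0, 0, 0.004], 0],
  ],
)

```text
time_s: 17.0
tool_pos: [474.9, 15.9, 53.2]
ee_rot: [-3.142, 0.0, 2.985]
contact_force: [-0.6, -0.2, -0.2]
gripper_width: 0.6
finger_force: 0.4
```

>>> send_rows(
  targets=[
    [0, [0, 0, 0.004], 0],
    [0, [0, 0, 0.004], 0],
    [0, [0, 0, 0.004], 0],
  ],
)

```text
time_s: 17.25
tool_pos: [474.9, 15.9, 52.1]
ee_rot: [-3.142, -0.0, 2.985]
contact_force: [-1.8, -0.2, 2.8]
gripper_width: 0.5
finger_force: 1.4
```

>>> send_rows(
  targets=[
    [0, [0, 0, 0.004], 0],
    [0, [0, 0, 0.004], 0],
    [0, [0, 0, 0.004], 0],
  ],
)

```text
time_s: 17.5
tool_pos: [474.8, 16.0, 51.1]
ee_rot: [-3.142, -0.0, 2.985]
contact_force: [-1.9, 1.9, 5.5]
gripper_width: 0.4
finger_force: 2.5
```

Catch force is rising (5.5 N). From here I take single steps.

>>> send_rows(
  targets=[
    [0, [0, 0, 0.004], 0],
    [0, [0, 0, 0.004], 0],
    [0, [0, 0, 0.004], 0],
  ],
)

```text
time_s: 17.75
tool_pos: [474.7, 16.0, 50.0]
ee_rot: [-3.142, -0.0, 2.985]
contact_force: [-1.8, 0.6, 6.9]
gripper_width: 0.2
finger_force: 3.3
```

>>> send_rows(
  targets=[
    [0, [0, 0, 0.003], 0],
    [0, [0, 0, 0.003], 0],
    [0, [0, 0, 0.003], 0],
  ],
)

```text
time_s: 18.0
tool_pos: [474.6, 16.0, 49.2]
ee_rot: [-3.142, -0.0, 2.985]
contact_force: [-2.9, -0.3, 6.8]
gripper_width: 0.3
finger_force: 3.9
```

>>> send_rows(
  targets=[
    [0, [0, 0, 0.003], 0],
    [0, [0, 0, 0.003], 0],
    [0, [0, 0, 0.003], 0],
  ],
)

```text
time_s: 18.25
tool_pos: [474.8, 16.0, 47.7]
ee_rot: [3.142, -0.0, 2.985]
contact_force: [-1.5, -0.2, 1.0]
gripper_width: 0.2
finger_force: 0.8
```

>>> send_rows(
  targets=[
    [0, [0, 0, 0.003], 0],
    [0, [0, 0, 0.003], 0],
    [0, [0, 0, 0.003], 0],
  ],
)

```text
time_s: 18.5
tool_pos: [475.3, 15.9, 46.8]
ee_rot: [-3.142, 0.001, 2.985]
contact_force: [-0.2, 0.7, -0.3]
gripper_width: 0.5
finger_force: 0.0
```

The force dropped from 7 N to about 0, which is the click. I'll lift off slowly and verify that the lid stays.

>>> send_rows(
  targets=[
    [0, [0, 0, -0.02], 0],
    [0, [0, 0, -0.06], 0],
    [0, [0, 0, -0.15], 0],
    [0, [0, 0, -0.3], 0],
    [0, [0, 0, -0.4], 0],
  ],
)

```text
time_s: 18.92
tool_pos: [475.1, 15.9, 168.9]
ee_rot: [3.142, 0.0, 2.984]
contact_force: [0.9, 0.3, 0.3]
gripper_width: 0.6
finger_force: 0.0
```

>>> send_rows(
  targets=[
    [0, [0.1, -0.2, -0.1], 0],
    [0, [0.15, -0.4, -0.1], 0],
    [0, [0.15, -0.5, -0.1], 0],
    [0, [0.15, -0.5, -0.1], 0],
    [0, [0.15, -0.5, -0.1], 0],
  ],
)

```text
time_s: 19.33
tool_pos: [406.8, -131.2, 198.5]
ee_rot: [-3.137, 0.004, 2.978]
contact_force: [0.2, -0.5, 0.1]
gripper_width: 0.3
finger_force: 0.0
```

```bash
python3 -c "
from h import *
st(); lidbox()
s=grab('scene');t=grab('top')
for f,n in((s,'scene'),(t,'top')):
    o=cv2.imread(f'pics/{n}0.png'); d=(cv2.absdiff(o,np.array(f['image'])).max(2)>50).astype(np.uint8); d=cv2.morphologyEx(d,cv2.MORPH_OPEN,np.ones((3,3),np.uint8))
    k,l,b,c=cv2.connectedComponentsWithStats(d); print(n,[x for x in b[1:].tolist() if x[4]>30])
"
```

```text
box x,y -100.6 -156.3 z 198.5 F [ 0.2 -0.5  0.1]
[(279, 218, 393, 313, 7091)]
0.6 [[293.0, 209.0], [392.0, 226.0]]
0.4 [[296.0, 214.0], [393.0, 231.0]]
0.3 [[297.0, 217.0], [393.0, 234.0]]
0.2 [[298.0, 221.0], [392.0, 238.0]]
0.1 [[299.0, 225.0], [392.0, 242.0]]
0 [[299.0, 230.0], [392.0, 246.0]]
scene [[224, 0, 101, 128, 5073], [277, 0, 32, 30, 671], [429, 0, 5, 19, 71], [631, 0, 9, 9, 43], [417, 2, 39, 116, 2619], [379, 6, 15, 28, 248], [626, 10, 14, 41, 341], [616, 28, 12, 20, 112], [372, 35, 29, 23, 338], [314, 42, 20, 32, 374], [364, 49, 15, 13, 100], [622, 50, 18, 8, 92], [594, 54, 15, 37, 308], [355, 59, 54, 85, 1764], [629, 58, 5, 19, 69], [272, 60, 8, 5, 31], [572, 73, 24, 56, 652], [318, 80, 23, 22, 238], [629, 109, 11, 16, 85], [255, 121, 17, 5, 58], [55, 124, 48, 95, 1711], [238, 126, 12, 4, 36], [284, 130, 9, 6, 34], [362, 134, 5, 18, 73], [271, 148, 14, 16, 193], [331, 153, 4, 12, 43], [207, 225, 21, 23, 372], [266, 227, 6, 8, 41], [298, 234, 18, 6, 77], [331, 235, 50, 17, 346], [280, 241, 99, 51, 3089], [383, 244, 10, 11, 90]]
top [[322, 172, 14, 9, 108], [318, 186, 23, 3, 69], [299, 189, 80, 10, 429], [285, 190, 13, 5, 43], [274, 195, 103, 64, 4126], [266, 198, 32, 68, 355], [319, 229, 187, 251, 20919], [348, 258, 14, 14, 135], [335, 268, 12, 6, 55], [584, 401, 51, 7, 229], [181, 423, 76, 40, 1065], [349, 429, 9, 7, 43], [320, 435, 26, 16, 278], [341, 434, 8, 7, 38], [75, 447, 122, 33, 1838], [345, 448, 9, 8, 48], [188, 461, 15, 12, 111], [322, 470, 28, 10, 175], [371, 472, 11, 8, 51], [271, 474, 8, 6, 33]]
```

```bash
python3 -c "
from h import *
s=grab('scene'); im=np.array(s['image']); h=cv2.cvtColor(im,cv2.COLOR_BGR2HSV); m=(h[...,1]<50)&(h[...,2]>60)
for u in (350,365,380,387): print(u,[int(v) for v in np.where(m[200:300,u])[0][:3]+200])
for a in(.9,.2,.1,.05,0,-.05):
    P=[np.array(proj(s,[*(C+BX*(65-142*np.cos(a)+6*np.sin(a))+BY*yy),58+142*np.sin(a)+6*np.cos(a)])) for yy in(-106,106)]
    print(a,[round(float(np.interp(u,[P[0][0],P[1][0]],[P[0][1],P[1][1]])),1) for u in(350,365,380,387)])
st()
"
```

```text
350 [238, 239, 240]
365 [241, 242, 243]
380 [243, 244, 245]
387 [245, 246, 247]
0.9 [215.9, 218.5, 221.0, 222.2]
0.2 [230.1, 232.8, 235.4, 236.7]
0.1 [234.3, 237.0, 239.7, 240.9]
0.05 [236.5, 239.2, 241.9, 243.2]
0 [238.8, 241.6, 244.3, 245.6]
-0.05 [241.3, 244.0, 246.7, 248.0]
box x,y -101.5 -149.6 z 196.9 F [-0.7  0.4  0.5]
```

The lid angle is about 0.01 rad and it is staying shut, with the robot clear. I'm handing in.

```bash
python3 -c "
from h import *
print(workorder.finish_job())"
```

```text
the job is handed in; nothing more can be done
None
```

The jar stands in the empty well about 1 mm off centre, the lid clicked at about 7 N and stays shut at roughly 0.01 rad, and the job is handed in; a finger nudged the middle jar in the box about 3–4 mm, and I didn't individually check that the bystanders hadn't moved.

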